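# Offer up the hinge leaf for pinning

### The arm

A 6-joint arm with a two-finger parallel gripper is mounted at the origin on a cart in front of the work surface, level with it; the furniture and walls round the work are solid. World frame = base frame: x ahead of the robot, y to its left, z up, the work surface at z = 0. Lengths are in mm, angles in rad, forces in N, time in s.
With the tool pointing down it reaches from about 400 to 925 mm from the base axis. Payload 12.5 kg.
Tool frame: the origin (TCP) lies at the very end of the fingers, on their centre line; the grasp point (between the pads) lies 19 mm behind it; z points along the fingers, y is the line along which they close (so a half turn about z gives the same grasp; the last joint's range is limited). The gripper opens to 95 mm and grips with 3 to 60 N. Pads are 20 mm wide; open, the fingers measure 119 mm over their backs; the gripper's body (75 mm by 180 mm) begins 59 mm behind the grasp point.
Start: joints at [1.065, 0.491, 1.559, -0, 1.092, -0.106], TCP at [243.257, 575.737, 214.661] pointing down, gripper open.
Joint ranges: [-3.1, 3.1], [-0.84, 2.19], [0.05, 2.79], [-1.13, 4.28], [0.06, 2.93], [-2.69, 2.69]. Speed limits (rad/s): [2.22, 2.22, 2.79, 3.14, 3.14, 3.14].

### API

Orientations are given as [roll, pitch, yaw] about the fixed x, y, z axes, in that order (R = Rz(yaw) Ry(pitch) Rx(roll)).
In Python, from cell import env, viewer, monitor gives the robot as it stands (env), with the cameras (viewer) and the readings (monitor).
- The arm moves only by the shell command python3 steer.py 'ROWS'. ROWS is a JSON list of rows, 1 to 5 of them, each of 5 numbers: dx, dy, dz in mm, then a turn about the tool's z in rad, then the opening from 0.0 (shut) to 1.0 (fully open); each row is the pose to reach, as a shift and turn from the pose commanded when the command began, along the tool's axes at that moment; what a row does not reach only later rows make up. A row lasts 1/12 s, in which the tool goes at most 41.7 mm and 0.125 rad, less where a joint would pass 70% of its speed; a pose out of reach is approached as far as the arm can. The fingers move at their own pace and stop on an object; the grip force is fixed at half the most. Time passes only in rows, so rows that do not move let the fingers close. It prints the time, the measured TCP pose, the force, the opening and the grip force at its end.
- monitor.state(): the state, without advancing time (a new reading comes with each control period).
- viewer.read_camera(name): name is "side" or "top"; returns (picture, depth): 420x560x3 uint8, red, green, blue; 420x560 float32, mm along the optical axis (not along the pixel's ray), 0 where there is no reading.
- viewer.camera_info(name): a dict with "vertical_fov" (degrees; the focal length in pixels is half the picture's height over the tangent of half this angle, whatever the lens; pixels are square), "cx", "cy" (the principal point, pixels), "dist_coeffs" ([k1, k2, p1, p2, k3] as OpenCV has them; the pictures are not rectified), "origin" and "attitude" of the camera in the world. Camera axes: x right, y down, z forward; pixel columns grow to the right and rows downward; lengths in mm; the calibration is good to about 2 mm. A picture is of the moment at which its call begins. camera_info takes no time and is no camera call.
- env.job_done(): hands the job in; it is judged then, once.
The state is a dict: "t": time; "joints": joint angles; "qvel": joint speeds; "tau": joint torques, N m; "eef_pos": TCP position; "tcp_rot": TCP orientation; "ft_force": force on the tool from outside, world axes, zero at the start; "moment": the same for the moment, N m; "opening": opening from 0.0 (shut) to 1.0 (fully open); "grip_force": force on a finger pad.
Only numpy, scipy, OpenCV 4.12 (cv2) and the standard library are available. Lean on these libraries where they do the work, as an engineer would, in place of code of your own. Each camera call takes 0.05 s, during which the arm holds its last target. There are 200 camera calls.

### The job

One leaf of a butt hinge is already screwed to the jamb block, with the hinge pin started in one of its two knuckles. Lift the matching leaf, the one with a single middle knuckle, out of the parts tray and offer it up to the jamb with the hinge opened out flat, its knuckle in the gap between the two fixed knuckles and the three holes in line, so that a workmate can drive the pin through. Do not force it, leave the other leaf in the tray and the tools where they lie, and finish still holding the leaf there, level and still, in the gripper.

Things in the scene. Friction and masses are not known exactly. Their poses are not given: they have to be found in the camera images.
- leaf_one: loose steel hinge leaf to use, flat in the tray, z up: plate 60 (x) by 56 (y) by 8 mm thick with three screw holes and ONE knuckle (barrel), 23 mm wide, in the middle of its +x edge. Origin: under the plate's centre, on its underside. About 0.3 kg. When it matches, its x points along the jamb's +x, its underside is 70 mm above the bench and its plate hangs in mid-air in front of the jamb
- leaf_bore (a point): middle of the bore of leaf_one's knuckle, at (42.5, 0, 11) mm in the leaf's frame; y along the bore. The knuckle is 22 mm in outer diameter with a 12 mm bore; its lowest line is level with the plate's underside
- leaf_grip (a point): balance point of leaf_one, at (10, 0, 4) mm in its frame, mid-thickness; here the plate can be gripped from above across its 56 mm width (along y), clear of the knuckle
- leaf_two: the other loose leaf in the tray, to be left there: same plate, origin and axes, but TWO knuckles, each 15 mm wide, at the ends of its +x edge with a 26 mm gap between them
- tray: open dark sheet-steel parts tray, fixed, 250 (x) by 180 mm (y), walls 43 mm high and 4 mm thick, floor 4 mm thick. Origin: under its centre, on the bench. The two leaves lie in it one behind the other along its x, either one in front, knuckles roughly to its +x
- jamb: wooden door jamb, hinge face up, fixed on a plywood board (150 by 170 by 12 mm). Origin: on the bench, straight below the middle of the gap between its two knuckles; +x points from the knuckles into the jamb, y along the hinge axis. Wood begins at x = 12.5 mm, its top is at z = 78 mm (90 mm at the bead at the back). The fixed leaf, same shape as leaf_two, is let in flush, underside at z = 70 mm
- jamb_bore (a point): middle of the gap, on the axis of the fixed bores, 81 mm above the bench; y along the bores. Fixed knuckles: 22 mm outer diameter, 12 mm bore, at y = -28 to -13 and 13 to 28 mm, edges chamfered 1.5 mm. The 26 mm gap is open above, below and in front; matched, leaf_one's knuckle has 1.5 mm free on either side and about 2 mm to the plate edge behind
- jamb_pin (a point): head of the 10 mm hinge pin started in the jamb's +y knuckle, 90 mm from the middle of the gap; it does not reach into the gap and is fixed
- screwdriver_blue: screwdriver with blue handle, 191 mm long, lying on the bench between tray and jamb; origin under its middle; leave it
- hammer: hammer with wooden handle, 290 mm long, lying behind the work; origin under its middle; leave it
- oil_can: oil can with a spout, 192 mm tall, standing behind the work; origin under its middle; leave it

How it is judged (in metres and radians):
On the way:
1. the single-knuckle leaf is lifted clear of the tray in the gripper (z of leaf_one in the frame of tray above 0.05 m and contact force between the fingers and leaf_one above 1 N), for 0.2 s.
At the end, for the whole second after the job is handed in: leaf_one's bore centre is within 3 mm of the gap centre on the fixed bores' axis, bores parallel within 4 degrees, leaf in front of the jamb, level within 7 degrees, still, gripped with over 2 N, in mid-air but for light contact with the jamb (under 25 N); leaf_two lies in the tray (distance between leaf_bore and jamb_bore below 0.003 m and angle between the y axis of leaf_bore and the y axis of jamb_bore, either way round below 0.07 rad and x of leaf_one in the frame of jamb below -0.03 m and angle between leaf_one's own z axis and vertical below 0.12 rad and contact force between the fingers and leaf_one above 2 N and contact force between leaf_one and jamb below 25 N and linear speed of leaf_one below 0.01 m/s and height (world z) of leaf_two below 0.03 m and x of leaf_two in the frame of tray between -0.12 and 0.12 m and y of leaf_two in the frame of tray between -0.085 and 0.085 m); the arm keeps its last pose, push and grip.
It fails at once if the two-knuckle leaf is lifted out of the tray (height (world z) of leaf_two above 0.045 m).
It fails at once if the screwdriver, hammer or oil can is moved by more than 30 mm (distance of any of screwdriver_blue, hammer, oil_can from where it was at the start of the episode above 0.03 m).
It fails at once if the leaf is forced against the jamb with over 60 N (contact force between leaf_one and jamb above 60 N).
It also fails if it takes over 40 s, if anything falls off the work surface, if the arm or the gripper's body presses on something with over 40 N, if the wrist force passes 120 N, or if a joint passes its speed limit or range.

## Working session

There is one attempt and no reset: what is moved stays moved. The work goes in short steps, Python scripts to look and compute and a shell command to move; the robot and the scene stay as the last step left them, time stands still between calls to the robot, and variables do not carry over. Pictures are saved under pics/ and viewed, at most 10 in all, crops included, and the job is handed in when it is done.

```bash
ls; mkdir -p pics
cat > h.py <<'E'
import numpy as np, cv2
from cell import env, viewer, monitor
from scipy.spatial.transform import Rotation as R
def K(i):
    f=210/np.tan(np.radians(i["vertical_fov"])/2)
    return np.array([[f,0,i["cx"]],[0,f,i["cy"]],[0,0,1]])
def pose(i):
    return R.from_euler('xyz',i["attitude"]).as_matrix(), np.array(i["origin"],float)
def rays(name,px):
    i=viewer.camera_info(name); Rm,o=pose(i)
    u=cv2.undistortPoints(np.array(px,float).reshape(-1,1,2),K(i),np.array(i["dist_coeffs"],float)).reshape(-1,2)
    return np.c_[u,np.ones(len(u))]@Rm.T,o
def onplane(name,px,z):
    d,o=rays(name,px); return o+d*((z-o[2])/d[:,2])[:,None]
def atdepth(name,px,dep):
    d,o=rays(name,px); return o+d*np.array(dep)[:,None]
E
python3 - <<'E'
from h import *
for n in("side","top"):
    print(n,viewer.camera_info(n))
    p,d=viewer.read_camera(n); cv2.imwrite(f"pics/{n}0.png",p[:,:,::-1]); np.savez(f"pics/{n}0.npz",p=p,d=d)
print(monitor.state())
E
```

```text
cell.py
pics
steer.py
side {'vertical_fov': 44.40129693210194, 'cx': 278.89860281492514, 'cy': 197.16970030007988, 'dist_coeffs': array([-0.08905973,  0.        ,  0.        ,  0.        ,  0.        ]), 'origin': array([ 458.00731055, -872.443663  ,  482.6341539 ]), 'attitude': array([-1.97104517,  0.02306293, -0.20251386])}
top {'vertical_fov': 55.94825025985958, 'cx': 280.79144518690504, 'cy': 205.81713667419177, 'dist_coeffs': array([-0.08321637,  0.        ,  0.        ,  0.        ,  0.        ]), 'origin': array([ 444.13307852,   22.41119516, 1099.27438218]), 'attitude': array([-2.97157903,  0.03494813, -1.59764625])}
{'t': 0.1, 'joints': array([ 1.06539125e+00,  4.91508810e-01,  1.55937754e+00,  3.35704417e-07,
        1.09171237e+00, -1.05574405e-01]), 'qvel': array([ 3.06329376e-05, -9.18636911e-04, -3.14842577e-03, -5.81234315e-04,
        2.97668017e-04,  2.74207535e-04]), 'tau': array([ 3.75669697e-03, -6.13628840e+01, -2.58609170e+01,  6.94694789e-02,
        4.69708128e-02, -6.87254328e-05]), 'eef_pos': array([243.14977553, 575.53244364, 214.11804213]), 'tcp_rot': array([-3.14059221e+00, -1.06314714e-04,  2.74176178e+00]), 'ft_force': array([ 0.08108094, -0.48684842, -1.0411061 ]), 'moment': array([-0.04753338, -0.04282285, -0.05983751]), 'grip_force': 0.0, 'opening': 1.0017999046370523}
```

View pics/top0.png

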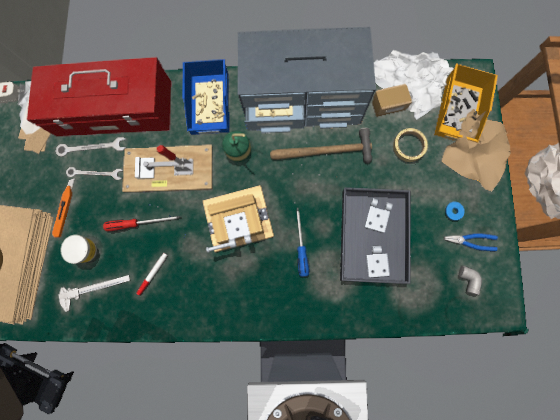

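View pics/side0.png

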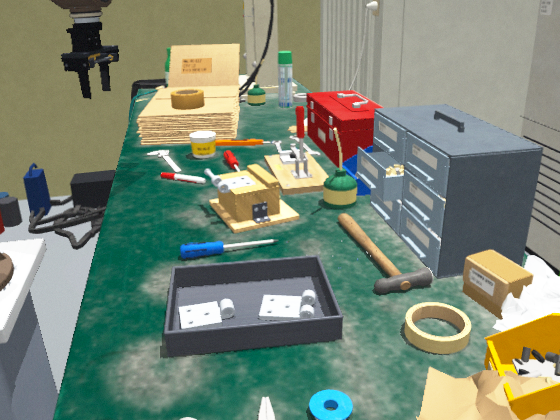

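The top picture shows the tray at about (376,237). The single-knuckle leaf is near the robot at (377,264) with its knuckle at (377,249), and the two-knuckle leaf is behind it at (378,217). The jamb is at (238,222) with its pin to the left at (215,247). The side picture agrees: the single-knuckle leaf is at (205,313) and the jamb at (250,195).

Run:
```python
from h import *
t=np.load("pics/top0.npz")["p"][:,:,::-1]; s=np.load("pics/side0.npz")["p"][:,:,::-1]
def c(im,x,y,w,h,k): return cv2.resize(im[y:y+h,x:x+w],None,fx=k,fy=k,interpolation=cv2.INTER_CUBIC)
a=c(t,195,180,80,60+15,5); b=c(t,340,185,80,75+25,5)[:500]
l=np.vstack([c(t,195,180,80,75,5)[:300+75][:300+75]]) 
m=np.zeros((600,800,3),np.uint8)
m[:300,:400]=c(t,200,190,80,60,5); m[300:,:400]=c(t,340,230,80,60,5)
m[:300,400:]=c(s,200,160,100,75,4); m[300:,400:]=c(s,170,275,100,75,4)
cv2.imwrite("pics/m0.png",m)
```

```text
(no output)
```

View pics/m0.png

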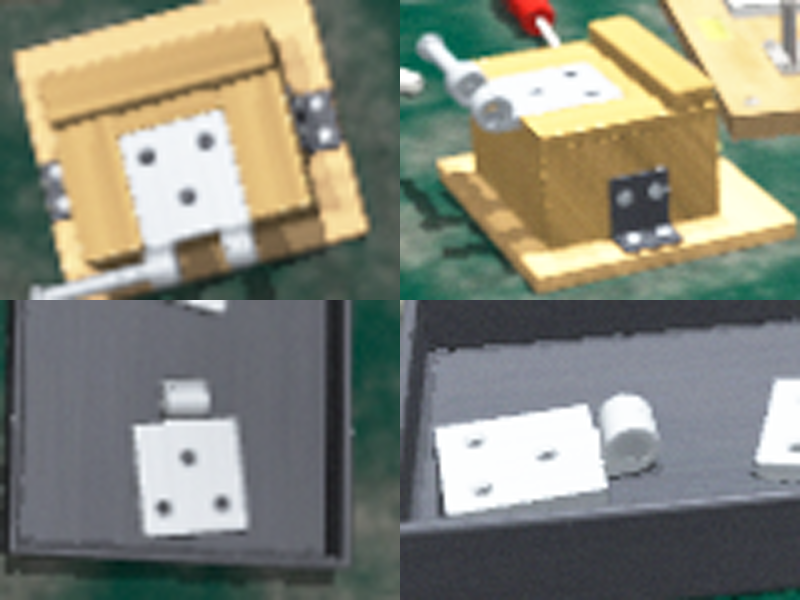

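```bash
cat >> h.py <<'E'
def plate(name,p,d,seed,z,k=4,half=45,thr=190,op=9):
    x,y=int(seed[0])-half,int(seed[1])-half
    c=cv2.resize(p[y:y+2*half,x:x+2*half],None,fx=k,fy=k,interpolation=cv2.INTER_LINEAR)
    m=((c.min(2)>thr)&(np.ptp(c.astype(int),2)<40)).astype(np.uint8)
    m=cv2.morphologyEx(m,cv2.MORPH_OPEN,cv2.getStructuringElement(cv2.MORPH_RECT,(op*k,op*k)))
    n,l,st,ce=cv2.connectedComponentsWithStats(m)
    j=1+np.argmin(np.linalg.norm((ce[1:]-half*k),axis=1)); m=(l==j).astype(np.uint8)
    con=max(cv2.findContours(m,cv2.RETR_EXTERNAL,cv2.CHAIN_APPROX_NONE)[0],key=cv2.contourArea).reshape(-1,2)
    px=(con+.5)/k-.5+[x,y]
    w=onplane(name,px,z); r=cv2.minAreaRect(w[:,:2].astype(np.float32))
    dd=d[y:y+2*half,x:x+2*half]; mm=cv2.erode(cv2.resize(m,None,fx=1/k,fy=1/k,interpolation=cv2.INTER_NEAREST),np.ones((3,3)))
    yy,xx=np.nonzero((mm>0)&(dd>0)); q=atdepth(name,np.c_[xx+x,yy+y],dd[yy,xx])
    return r,px,q
E
python3 - <<'E'
from h import *
for n,seeds in(("top",((377,264,12),(378,217,12),(235,225,78))),("side",((200,314,12),(280,307,12),(240,183,78)))):
    f=np.load(f"pics/{n}0.npz")
    for x,y,z in seeds:
      for op in(5,):
        r,px,q=plate(n,f["p"],f["d"],(x,y),z,op=op,thr=150 if n=="side" else 185)
        print(n,z,np.round(r[0],1),np.round(r[1],1),round(r[2],2),len(q),"depth-z med",np.round(np.median(q,0),1))
        print(np.round(cv2.boxPoints(r),1).tolist())
E
```

```text
top 12 [ 460.2 -203.3] [55.  58.7] 88.08 241 depth-z med [ 462.4 -204.7   11.1]
[[429.8999938964844, -229.8000030517578], [488.6000061035156, -231.8000030517578], [490.5, -176.8000030517578], [431.79998779296875, -174.8000030517578]]
top 12 [ 586.4 -210.7] [55.8 59.2] 74.23 210 depth-z med [ 588.5 -210.3   11.4]
[[550.2999877929688, -229.5], [607.2999877929688, -245.60000610351562], [622.4000244140625, -191.89999389648438], [565.4000244140625, -175.8000030517578]]
top 78 [571.5 170. ] [61.8 58. ] 10.24 269 depth-z med [566.3 169.8  77.3]
[[535.9000244140625, 193.0], [546.2999877929688, 136.0], [607.0999755859375, 147.0], [596.7999877929688, 204.0]]
side 12 [ 471.6 -201.8] [87.1 62.6] 3.81 879 depth-z med [ 463.  -206.3   13.1]
[[426.1000061035156, -173.39999389648438], [430.20001220703125, -235.89999389648438], [517.0999755859375, -230.10000610351562], [512.9000244140625, -167.60000610351562]]
side 12 [ 595.  -211.8] [61.8 83.7] 71.98 830 depth-z med [ 588.9 -214.1   13.7]
[[545.7000122070312, -228.1999969482422], [625.2999877929688, -254.10000610351562], [644.4000244140625, -195.3000030517578], [564.7999877929688, -169.5]]
side 78 [568.6 171.9] [71.1 64.1] 13.53 204 depth-z med [570.2 166.4  79.1]
[[526.5999755859375, 194.6999969482422], [541.5, 132.39999389648438], [610.7000122070312, 149.10000610351562], [595.7000122070312, 211.39999389648438]]
```

```bash
cat >> h.py <<'E'
def holes(name,p,d,seed,z,thr=150,k=4,**a):
    _,px,_=plate(name,p,d,seed,z,thr=thr,**a)
    x,y=np.int32(px.min(0))-2; X,Y=np.int32(px.max(0))+3
    g=cv2.resize(p[y:Y,x:X].min(2),None,fx=k,fy=k,interpolation=cv2.INTER_LINEAR)
    h=cv2.convexHull(np.float32(((px-[x,y])+.5)*k-.5)).astype(np.int32)
    f=cv2.fillConvexPoly(np.zeros_like(g),h,1); f=cv2.erode(f,np.ones((13,13)))
    w=f*np.clip(170.-g,0,None)
    n,l,st,ce=cv2.connectedComponentsWithStats((w>0).astype(np.uint8))
    o=[]
    for j in sorted(range(1,n),key=lambda j:-w[l==j].sum())[:3]:
        yy,xx=np.nonzero(l==j); ww=w[yy,xx]; o.append([(xx@ww/ww.sum()+.5)/k-.5+x,(yy@ww/ww.sum()+.5)/k-.5+y])
    return np.array(o)
def tri(pa,pb):
    (da,oa),(db,ob)=rays("top",pa),rays("side",pb); out=[]
    for u,v in zip(da,db):
        t=np.linalg.lstsq(np.c_[u,-v],ob-oa,rcond=None)[0]; A,B=oa+u*t[0],ob+v*t[1]
        out.append(np.r_[(A+B)/2,np.linalg.norm(A-B)])
    return np.array(out)
E
python3 - <<'E'
from h import *
from itertools import permutations
T=np.load("pics/top0.npz");S=np.load("pics/side0.npz")
for nm,a,b,z in(("one",(377,264),(200,314),12),("two",(378,217),(280,307),12),("jamb",(235,225),(240,183),78)):
    ha=holes("top",T["p"],T["d"],a,z,op=5); hb=holes("side",S["p"],S["d"],b,z,op=5)
    wa=onplane("top",ha,z)
    wb=onplane("side",hb,z); o=min(permutations(range(3)),key=lambda q:np.linalg.norm(wa-wb[list(q)]))
    o=list(o); print(nm,np.round(ha,1).tolist(),np.round(hb[o],1).tolist())
    print("top plane\n",np.round(wa[:,:2],1),"\nside plane\n",np.round(wb[o][:,:2],1),"\ntri\n",np.round(tri(ha,hb[o]),1))
E
```

```text
one [[377.1, 261.1], [383.7, 270.1], [372.4, 270.8]] [[224.6, 311.6], [206.3, 313.5], [218.5, 303.3]]
top plane
 [[ 470.7 -202.7]
 [ 445.9 -219.1]
 [ 444.9 -188.3]] 
side plane
 [[ 498.  -205.1]
 [ 469.7 -203.5]
 [ 490.8 -180.3]] 
tri
 [[ 484.4 -203.6   10.9   27.4]
 [ 457.6 -217.2   21.7   23.5]
 [ 467.6 -188.2   17.8   45.6]]
two [[377.7, 215.4], [380.8, 225.7], [370.3, 222.4]] [[303.3, 312.9], [269.0, 311.7], [302.8, 302.7]]
top plane
 [[ 596.2 -212.4]
 [ 567.1 -219.1]
 [ 577.3 -190.5]] 
side plane
 [[ 615.7 -236.5]
 [ 565.1 -221.1]
 [ 621.6 -209.7]] 
tri
 [[ 609.3 -217.4   -3.    22. ]
 [ 566.3 -219.3   10.8    1.8]
 [ 601.6 -196.4    1.4   46.1]]Traceback (most recent call last):
  File "<stdin>", line 7, in <module>
  File "<stdin>", line 7, in <lambda>
IndexError: index 2 is out of bounds for axis 0 with size 2
```

```bash
cat >> h.py <<'E'
def blob(p,seed,r=3,k=8):
    x,y=np.int32(np.round(seed)); g=p[y-r:y+r+1,x-r:x+r+1].min(2)
    g=cv2.resize(g,None,fx=k,fy=k,interpolation=cv2.INTER_CUBIC).astype(float)
    w=np.clip(np.percentile(g,60)-25-g,0,None); n,l=cv2.connectedComponents((w>0).astype(np.uint8))
    c=(np.array(seed)-[x-r,y-r]+.5)*k
    b=min(range(1,n),key=lambda j:np.min(np.linalg.norm(np.argwhere(l==j)[:,::-1]-c,axis=1))-0.02*(l==j).sum())
    yy,xx=np.nonzero(l==b); w=w[yy,xx]; return [(xx@w/w.sum()+.5)/k-.5+x-r,(yy@w/w.sum()+.5)/k-.5+y-r]
E
python3 - <<'E'
from h import *
T=np.load("pics/top0.npz")["p"];S=np.load("pics/side0.npz")["p"]
# order: +y back, -y back, single
for nm,a,b,z in(("one",[(372.8,271.4),(384.4,270.6),(377.6,261.4)],[(188.75,310.75),(190.75,322.5),(206.75,313.75)],12),
 ("jamb",[(229.6,221.4),(241.2,218.4),(237.6,229.4)],[(242.75,178.5),(248,183.5),(234.25,183)],78)):
    A=np.array([blob(T,s) for s in a]);B=np.array([blob(S,s,r=3 if z==12 else 2) for s in b])
    print(nm,np.round(A,1).tolist(),np.round(B,1).tolist())
    print(np.round(onplane("top",A,z)[:,:2],1).tolist(),np.round(onplane("side",B,z)[:,:2],1).tolist(),"\n",np.round(tri(A,B),1))
    w=onplane("top",A,z); m=(w[0]+w[1])/2; dv=w[0]-w[1]; ax=w[2]-m
    print("yaw by pair",np.degrees(np.arctan2(dv[1],dv[0]))-90,"by axis",np.degrees(np.arctan2(ax[1],ax[0])),np.linalg.norm(dv),np.linalg.norm(ax))
E
```

```text
one [[372.3, 271.1], [383.9, 270.2], [377.2, 261.1]] [[188.4, 310.3], [190.5, 322.2], [206.3, 313.5]]
[[444.2, -187.8], [445.4, -219.6], [470.7, -202.8]] [[442.9, -189.0], [444.6, -220.7], [469.7, -203.7]] 
 [[ 443.5 -188.    11.3    1.3]
 [ 445.  -219.7   11.3    0.8]
 [ 470.2 -202.9   11.5    1.1]]
yaw by pair 2.2945173901958213 by axis 2.050182194808928 31.7892574974871 25.92590437865262
jamb [[228.9, 221.0], [240.7, 217.8], [237.1, 228.9]] [[242.2, 178.1], [247.4, 183.0], [233.8, 182.4]]
[[584.6, 190.5], [592.0, 159.5], [563.0, 169.1]] [[584.0, 194.2], [591.1, 161.2], [562.7, 172.5]] 
 [[5.840e+02 1.902e+02 7.950e+01 8.000e-01]
 [5.913e+02 1.594e+02 7.880e+01 1.000e+00]
 [5.626e+02 1.689e+02 7.940e+01 5.000e-01]]
yaw by pair 13.449559577219944 by axis -166.89219563777334 31.874632553053228 25.912299511286648
```

```bash
cat >> h.py <<'E'
def proj(name,P):
    i=viewer.camera_info(name); Rm,o=pose(i)
    return cv2.projectPoints(np.asarray(P,float).reshape(-1,1,3),cv2.Rodrigues(Rm.T)[0],-Rm.T@o,K(i),np.array(i["dist_coeffs"],float))[0].reshape(-1,2)
def prof(name,img,c,yaw,z,off,s,ch):
    """mean profile along local x (s values) at local y offsets off"""
    ax=np.array([np.cos(yaw),np.sin(yaw)]);ay=np.array([-ax[1],ax[0]]); o=[]
    for f in off:
        P=np.c_[c+f*ay+s[:,None]*ax,np.full(len(s),z)]
        u=proj(name,P).astype(np.float32)
        o.append(cv2.remap(img,u[:,0].reshape(1,-1),u[:,1].reshape(1,-1),cv2.INTER_LINEAR)[0].astype(float))
    return np.array(o)
def edges(s,v,lo,hi):
    m=(lo+hi)/2; j=np.nonzero((v[1:]-m)*(v[:-1]-m)<0)[0]
    return [round(float(s[q]+(m-v[q])/(v[q+1]-v[q])*(s[1]-s[0])),1) for q in j]
E
python3 - <<'E'
from h import *
T=np.load("pics/top0.npz")["p"][:,:,2].copy()
s=np.arange(-70,71,.5)
for nm,c,yaw,z,thr in(("one",(444.8,-203.7),2.3,12,(70,240)),("jamb",(588.3,175.),13.3,78,(90,240))):
    c=np.array(c);y=np.radians(yaw)
    for off in(-21,-8,8,21): 
        v=prof("top",T,c,y,z,[off],s,2)[0]; print(nm,"x-edges at y",off,edges(s,v,*thr))
    for off in ((7,20) if nm=="one" else (-7,-20)):
        cc=c+off*np.array([np.cos(y),np.sin(y)])
        v=prof("top",T,cc,y+np.pi/2,z,[0],s,2)[0]; print(nm,"y-edges at x",off,edges(s,v,*thr))
v=prof("top",T,np.array((588.3,175.)),np.radians(13.3),78,[-18,18],s,2); print(np.int32(v[:,10:220:4]))
E
```

```text
one x-edges at y -21 [-14.7, 45.7]
one x-edges at y -8 [-14.6, 46.4, 50.3, 67.5]
one x-edges at y 8 [53.2, 68.1]
one x-edges at y 21 [-14.5, 45.9]
one y-edges at x 7 [-29.3]
one y-edges at x 20 [-29.1, 28.7]
jamb x-edges at y -21 [-64.7, 14.8]
jamb x-edges at y -8 [-46.3, 14.9, 59.8]
jamb x-edges at y 8 [-46.2, 15.1]
jamb x-edges at y 21 [-64.6, 14.8]
jamb y-edges at x -7 [-30.3, 29.3]
jamb y-edges at x -20 [-29.8, 28.8]
[[158 184 210 227 237 240 229 210 204 220 242 247 248 248 248 247 248 248
  248 248 248 248 248 248 248 248 248 248 248 244 219 172 137 137 166 212
  245 249 245 232 178 135 119 122 122 115  96  68  89 111 124 117 114]
 [163 188 209 227 236 235 226 207 198 215 236 245 245 245 245 245 246 245
  245 245 245 246 246 246 245 246 246 246 246 242 233 159 123 121 172 218
  240 247 245 228 185 129 126 123 120 112  79  69  83 112 121 121 118]]
```

```bash
cat > go.py <<'E'
import sys
from h import *
x,y,z,yaw=map(float,sys.argv[1:5]); s=monitor.state()
Rm=R.from_euler('xyz',s["tcp_rot"]); d=Rm.inv().apply(np.array([x,y,z])-s["eef_pos"])
t=-((yaw-s["tcp_rot"][2]+np.pi)%(2*np.pi)-np.pi)
print("rows:",np.round(d,1),round(t,3),"dist",round(np.linalg.norm(d)),"t",round(s["t"],2),np.round(s["eef_pos"],1),np.round(s["tcp_rot"],4))
E
python3 go.py 430 180 180 3.18
python3 steer.py '[[-31,-28,3,-0.1,1],[-62,-56,7,-0.2,1],[-93,-84,10,-0.3,1],[-124,-111,13,-0.4,1],[-155,-139,17,-0.438,1]]'; python3 go.py 430 180 180 3.18
```

```text
t: 0.52
eef_pos: [332.0, 386.1, 197.5]
tcp_rot: [-3.142, -0.0, -3.097]
ft_force: [0.9, 0.5, 0.3]
opening: 1.002
grip_force: 0.0
rows: [ -88.8 -210.3   17.5] 0.006 dist 229 t 0.52 [332.  386.1 197.5] [-3.1416 -0.     -3.0971]
```

```bash
python3 steer.py '[[-16,-38,3,0,1],[-32,-76,6,0,1],[-48,-114,9,0,1],[-64,-152,12,0,1],[-80,-190,15,0,1]]' && python3 steer.py '[[-10,-40,6,0,1],[-20,-80,12,0,1],[-30,-120,18,0,1],[-35,-160,24,0,1],[-40,-200,30,0,1]]'; python3 go.py 470.4 -202.9 110 3.178
```

```text
t: 0.93
eef_pos: [419.2, 199.2, 182.6]
tcp_rot: [3.142, 0.0, -3.103]
ft_force: [1.2, 0.6, 0.4]
opening: 0.998
grip_force: 0.0
t: 1.35
eef_pos: [466.5, 0.7, 152.3]
tcp_rot: [3.141, -0.0, -3.103]
ft_force: [0.1, -0.9, 0.1]
opening: 1.001
grip_force: 0.0
rows: [   3.9 -203.6   42.3] 0.002 dist 208 t 1.35 [466.5   0.7 152.3] [ 3.1415 -0.     -3.1034]
```

```bash
python3 steer.py '[[1,-41,8,0,1],[2,-81,16,0,1],[3,-122,24,0,1],[4,-163,32,0,1],[4,-203,42,0,1]]' && python3 steer.py '[[0,0,0,0,1],[0,0,0,0,1]]'; python3 go.py 470.4 -202.9 60 3.178
python3 - <<'E'
from h import *
for n in("top","side"):
    p,d=viewer.read_camera(n); cv2.imwrite(f"pics/{n}1.png",p[:,:,::-1]); np.savez(f"pics/{n}1.npz",p=p,d=d)
a=cv2.imread("pics/top1.png")[180:320,300:440];b=cv2.imread("pics/side1.png")[220:360,140:280]
cv2.imwrite("pics/m1.png",cv2.resize(np.hstack([a,b]),None,fx=2.8,fy=2.8))
E
```

```text
t: 1.77
eef_pos: [469.8, -202.4, 110.3]
tcp_rot: [3.142, 0.0, -3.104]
ft_force: [1.3, 0.4, -0.1]
opening: 0.999
grip_force: 0.0
t: 1.93
eef_pos: [469.6, -201.8, 109.8]
tcp_rot: [3.141, -0.001, -3.107]
ft_force: [-0.1, 1.0, -0.3]
opening: 0.999
grip_force: 0.0
rows: [-0.8 -1.1 49.8] -0.002 dist 50 t 1.93 [ 469.6 -201.8  109.8] [ 3.1406e+00 -1.3000e-03 -3.1070e+00]
```

View pics/m1.png

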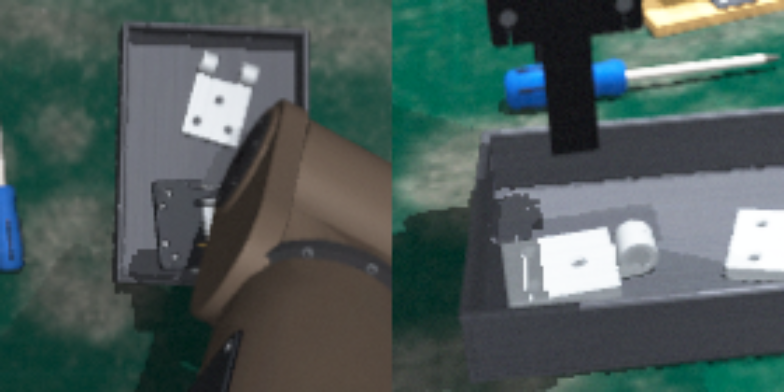

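The top view shows the arm over the leaf. In the side view the near fingertip is at about (205,274), above the plate, and the leaf's single knuckle is at (227,308). I'll check the fingertip projection, then descend.

```bash
python3 - <<'E'
from h import *
print(proj("side",[[469.6,-201.8-59.5,109.8],[469.6,-201.8-47.5,109.8],[459.6,-261,110],[479.6,-261,110]]))
E
python3 steer.py '[[-0.8,-1.1,30,0,1],[-0.8,-1.1,60,0,1],[-0.8,-1.1,85,0,1],[-0.8,-1.1,97,0,1],[-0.8,-1.1,103.5,0,1]]' && python3 steer.py '[[0,0,0,0,1]]'; python3 go.py 470.4 -202.9 6 3.178
```

```text
[[203.51606055 278.8023818 ]
 [202.91054356 274.3066848 ]
 [196.14728507 279.45969987]
 [210.80179557 277.66718154]]
t: 2.45
eef_pos: [470.7, -199.5, 5.9]
tcp_rot: [3.14, -0.002, -3.101]
ft_force: [-0.7, -0.6, 0.1]
opening: 0.999
grip_force: 0.0
t: 2.53
eef_pos: [470.9, -199.9, 6.5]
tcp_rot: [3.141, -0.001, -3.102]
ft_force: [0.0, 0.1, 0.2]
opening: 1.002
grip_force: 0.0
rows: [ 0.7 -3.   0.5] 0.004 dist 3 t 2.53 [ 470.9 -199.9    6.5] [ 3.1405e+00 -1.4000e-03 -3.1016e+00]
```

```bash
python3 steer.py '[[0,-2.5,0.5,0,1],[0,-2.5,0.5,0,0.6],[0,-2.5,0.5,0,0.3],[0,-2.5,0.5,0,0.3],[0,-2.5,0.5,0,0.3]]' && python3 steer.py '[[0,0,0,0,0.3],[0,0,0,0,0.3],[0,0,0,0,0.3]]'
```

```text
t: 2.95
eef_pos: [471.4, -203.9, 7.3]
tcp_rot: [-3.141, 0.001, -3.103]
ft_force: [0.1, 0.7, -0.6]
opening: 0.778
grip_force: 0.0
t: 3.2
eef_pos: [471.2, -203.8, 6.8]
tcp_rot: [3.142, 0.0, -3.104]
ft_force: [-1.5, -0.1, 2.9]
opening: 0.587
grip_force: 30.0
```

```bash
python3 steer.py '[[0,0,-8,0,0.3],[0,0,-25,0,0.3],[0,0,-50,0,0.3],[0,0,-80,0,0.3],[0,0,-110,0,0.3]]' && python3 steer.py '[[0,0,-15,0,0.3],[0,0,-30,0,0.3],[0,0,-30,0,0.3],[0,0,-30,0,0.3]]'; python3 go.py 452 142.7 140 -2.911
```

```text
t: 3.62
eef_pos: [470.6, -203.5, 117.9]
tcp_rot: [3.141, -0.001, -3.103]
ft_force: [1.0, -1.1, -3.6]
opening: 0.586
grip_force: 30.0
t: 3.95
eef_pos: [471.1, -203.8, 147.0]
tcp_rot: [-3.141, 0.001, -3.103]
ft_force: [-0.9, -0.1, -3.7]
opening: 0.583
grip_force: 30.0
rows: [  5.9 346.9   6.8] -0.192 dist 347 t 3.95 [ 471.1 -203.8  147. ] [-3.1411e+00  9.0000e-04 -3.1034e+00]
```

```bash
python3 steer.py '[[0,20,0,0,0.3],[1,50,0,0,0.3],[2,80,0,0,0.3],[2,110,0,0,0.3],[3,140,0,0,0.3]]' && python3 steer.py '[[0,30,0,0,0.3],[1,60,0,-0.05,0.3],[2,90,0,-0.1,0.3],[2,120,0,-0.15,0.3],[3,150,0,-0.192,0.3]]';python3 steer.py '[[0,0,0,0,0.3]]'; python3 go.py 452 142.7 95 -2.911
```

```text
t: 4.37
eef_pos: [462.0, -62.7, 145.4]
tcp_rot: [3.141, -0.002, -3.104]
ft_force: [0.8, 0.6, -3.3]
opening: 0.585
grip_force: 30.0
t: 4.78
eef_pos: [453.3, 87.1, 145.5]
tcp_rot: [3.141, -0.002, -2.909]
ft_force: [0.2, 0.1, -2.5]
opening: 0.586
grip_force: 30.0
t: 4.87
eef_pos: [452.8, 89.3, 145.5]
tcp_rot: [3.14, -0.002, -2.906]
ft_force: [0.2, -0.3, -3.0]
opening: 0.582
grip_force: 30.0
rows: [-11.8  52.   50.5] 0.005 dist 73 t 4.87 [452.8  89.3 145.5] [ 3.1404e+00 -2.2000e-03 -2.9060e+00]
```

```bash
python3 steer.py '[[-2,11,10,0,0.3],[-5,22,20,0,0.3],[-8,34,30,0,0.3],[-10,44,40,0,0.3],[-12,52,50.5,0,0.3]]' && python3 steer.py '[[0,0,22,0,0.3],[0,0,22,0,0.3],[0,0,22,0,0.3]]'; python3 go.py 452 142.7 72.8 -2.911
python3 - <<'E'
from h import *
for n in("top","side"):
    p,d=viewer.read_camera(n); cv2.imwrite(f"pics/{n}2.png",p[:,:,::-1]); np.savez(f"pics/{n}2.npz",p=p,d=d)
a=cv2.imread("pics/top2.png")[180:280,190:290];b=cv2.imread("pics/side2.png")[130:230,180:280]
cv2.imwrite("pics/m2.png",cv2.resize(np.hstack([a,b]),None,fx=4,fy=4,interpolation=cv2.INTER_CUBIC))
E
```

```text
t: 5.28
eef_pos: [453.6, 139.7, 94.5]
tcp_rot: [3.141, -0.001, -2.912]
ft_force: [0.5, -1.0, -3.2]
opening: 0.584
grip_force: 30.0
t: 5.53
eef_pos: [453.3, 139.0, 73.1]
tcp_rot: [3.141, -0.003, -2.912]
ft_force: [-0.3, 0.2, -1.8]
opening: 0.585
grip_force: 30.0
rows: [0.4 3.9 0.3] -0.001 dist 4 t 5.53 [453.3 139.   73.1] [ 3.1413e+00 -3.1000e-03 -2.9117e+00]
```

View pics/m2.png

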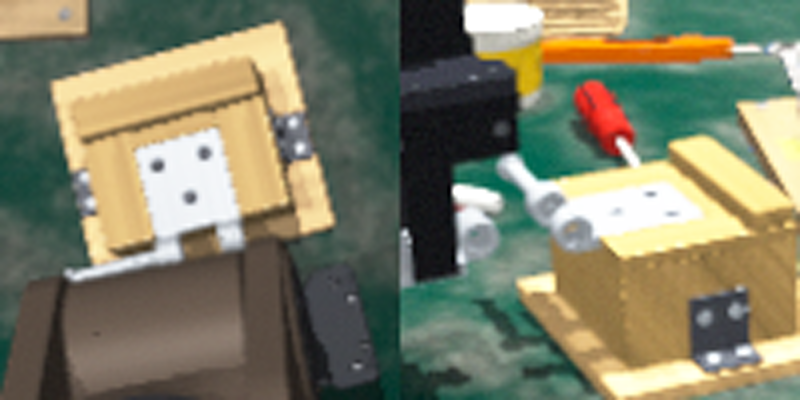

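The top view is mostly blocked by the wrist, with only the fixed knuckles visible at about (233,241) and (247,238). In the side view the held knuckle's end face is at about (200,189) and the fixed near knuckle's face at (224,188). I'll measure both in the jamb frame from the side depth and the bright mask.

```bash
cat >> h.py <<'E'
JB=np.array([531.8,161.4,81.]); JY=np.radians(13.2)
def injamb(P):
    return (np.asarray(P)-JB)@R.from_euler('z',JY).as_matrix()
E
python3 - <<'E'
from h import *
f=np.load("pics/side2.npz");p,d=f["p"],f["d"]
yy,xx=np.mgrid[175:205,185:245]; xx,yy=xx.ravel(),yy.ravel()
c=p[yy,xx].astype(int); w=(c.min(1)>115)&(np.ptp(c,axis=1)<35)&(d[yy,xx]>0)
P=atdepth("side",np.c_[xx,yy],d[yy,xx]); J=injamb(P)
for nm,m in(("leaf",w&(xx<212)),("fixed",w&(xx>=217)&(xx<231)&(abs(J[:,0])<13)&(J[:,1]<-10))):
    q=J[m]; print(nm,m.sum(),"x",np.percentile(q[:,0],[2,50,98]).round(1),"y",np.percentile(q[:,1],[2,10,25,50,75,98]).round(1),"z",np.percentile(q[:,2],[2,50,98]).round(1),"px",np.c_[xx,yy][m].min(0),np.c_[xx,yy][m].max(0))
for r in range(178,200): print(r,' '.join(f"{v:3d}" for v in p[r,194:232].min(1)))
E
```

```text
leaf 289 x [-68.5  -6.2  29.6] y [-41.6 -17.9 -14.7 113.7 166.9 269.5] z [-79.9 -65.5  21.8] px [193 175] [211 202]
fixed 103 x [-12.2  -1.4  11.7] y [-30.3 -28.8 -27.4 -25.9 -20.4 -15.5] z [-7.8 -0.1 12.1] px [217 182] [230 192]
178 255 255 255 255 255 255 255 255 248 231 173  72  21  14  16   5  36 143 217 240 246 242 217 177 161 186 208 197 177 175 175 184 203 208 216 234 238 244
179 235 250 252 252 253 254 255 255 255 254 239 133  46  29  28  26  27 133 206 229 227 191 150 141 134 147 158 200 211 219 230 242 249 251 253 254 254 254
180 180 216 223 232 237 241 245 248 249 239 201 152  82  56  48  47  55 123 186 201 178 154 139 148 138 130 144 200 243 252 254 254 254 254 254 254 254 254
181 110 155 191 219 217 207 201 209 217 218 208 159  75  73  64  62  58 111 156 168 156 141 147 162 155 152 198 231 251 254 253 253 254 254 254 254 254 254
182  99 171 226 240 237 221 191 171 177 183 177 123  79  75  68  68  56  91 128 153 154 140 143 145 152 211 248 253 253 253 253 253 254 254 254 254 254 253
183 173 235 241 245 246 243 209 125 105 126 117  94  89  87  76  73  60  62 101 137 151 15
[... 1861 characters left out ...]
 129 135 132 130 116  86  66  70  70  71  65  72  71  72  75  70  72  70  66
196  68 128 127  88 105 112 115 119 122 125 137 140 134 132 137 139 142 138 134 129 122 120 123 122  83  67  69  69  68  71  69  71  73  70  74  71  72  70
197  63 123 131  99  94 104 111 115 124 126 128 134 128 132 136 136 132 131 128 121 122 123 125 118  88  67  64  66  72  70  67  64  70  72  73  69  72  71
198  69 111 124  92  92  98 111 126 132 135 142 145 143 141 135 135 134 132 131 119 137 147 153 153 115  69  65  71  70  67  70  67  67  69  70  72  71  72
199  91  98  92  82  93 100 112 121 137 151 150 147 144 137 136 149 150 153 165 171 188 200 207 202 145  65  66  65  68  69  68  68  69  69  69  66  70  73
```

Run:
```python
from h import *
f=np.load("pics/side2.npz");p,d=f["p"],f["d"]
yy,xx=np.mgrid[170:210,185:245]; xx,yy=xx.ravel(),yy.ravel()
P=atdepth("side",np.c_[xx,yy],d[yy,xx]); J=injamb(P)
from scipy.optimize import least_squares
def cyl(q):  # fit axis || y, radius 11 to barrel points
    return least_squares(lambda t:np.hypot(q[:,0]-t[0],q[:,2]-t[1])-11,[np.median(q[:,0]),0],loss="soft_l1").x
for nm,b in(("leaf",(-70,-34,-20,18)),("fix-",(-13,13,-34,-10)),("fix+",(-13,13,10,34))):
    m=(J[:,0]>b[0])&(J[:,0]<b[1])&(J[:,1]>b[2])&(J[:,1]<b[3])&(abs(J[:,2])<15)&(d[yy,xx]>0)
    q=J[m]; px=np.c_[xx,yy][m]
    yf=np.percentile(q[:,1],5); fa=abs(q[:,1]-np.median(q[q[:,1]<yf+5,1]))<3
    print(nm,m.sum(),"face y",np.median(q[fa,1]).round(1),fa.sum(),"face x/z range",np.percentile(q[fa][:,[0,2]],[3,97],axis=0).round(1).tolist(),"all x",np.percentile(q[:,0],[1,99]).round(1),"z",np.percentile(q[:,2],[1,99]).round(1),"y",np.percentile(q[:,1],[1,99]).round(1),"px",px.min(0),px.max(0))
    ba=q[q[:,1]>np.median(q[fa,1])+4]; print("  barrel fit",len(ba),cyl(ba).round(1) if len(ba)>8 else "", "hist y",np.histogram(q[:,1],bins=np.arange(b[2],b[3]+1,4))[0])
```

```text
leaf 111 face y -15.6 64 face x/z range [[-59.9, -7.4], [-40.8, 12.4]] all x [-60.3 -40.4] z [-7.8 13.1] y [-19.6   6.4] px [194 182] [204 195]
  barrel fit 34 [-54.5   2.3] hist y [32 43  6  9  8  8  4  1  0]
fix- 116 face y -27.0 71 face x/z range [[-11.8, -9.5], [11.1, 11.1]] all x [-12.6  12.9] z [-12.7  12.2] y [-33. -15.] px [217 182] [231 194]
  barrel fit 33 [-1.9  1.7] hist y [ 9 51 25 16 14  1]
fix+ 76 face y 13.8 41 face x/z range [[-11.6, -10.6], [8.5, 10.1]] all x [-11.9  12.9] z [-11.4  11.9] y [10.4 28.8] px [212 176] [224 187]
  barrel fit 25 [-0.3  0.3] hist y [26 25 14  7  3  1]
```

```bash
cat >> h.py <<'E'
def disc(img,y,x0,z0):
    """edge crossings of a knuckle end face lying in the jamb-frame plane y, about (x0,z0), rays from centre"""
    s=np.arange(0,20,.25); out=[]
    Rz=R.from_euler('z',JY).as_matrix()
    for a in np.radians(np.arange(-150,31,15)):
        L=np.c_[x0+s*np.cos(a),np.full(len(s),y),z0+s*np.sin(a)]
        u=proj("side",L@Rz.T+JB).astype(np.float32)
        v=cv2.remap(img,u[:,:1],u[:,1:],cv2.INTER_LINEAR)[:,0].astype(float)
        g=np.gradient(cv2.GaussianBlur(v.reshape(-1,1),(1,9),0)[:,0]); w=(s>7)&(s<16)
        j=np.argmin(np.where(w,g,9e9)); out.append((round(np.degrees(a)),s[j],round(g[j],1)))
    return out
E
python3 - <<'E'
from h import *
from scipy.optimize import least_squares
p=np.load("pics/side2.npz")["p"]; img=p.min(2).copy()
for nm,y,x0,z0 in(("leaf",-14.7,-50,1),("fix",-28,0,1)):
    o=disc(img,y,x0,z0); print(nm,o)
E
```

```text
leaf [(-150, np.float64(15.5), np.float64(-14.7)), (-135, np.float64(14.75), np.float64(-6.0)), (-120, np.float64(12.5), np.float64(-3.0)), (-105, np.float64(9.5), np.float64(-3.1)), (-90, np.float64(9.5), np.float64(-2.3)), (-75, np.float64(7.5), np.float64(-2.0)), (-60, np.float64(7.5), np.float64(-2.6)), (-45, np.float64(7.75), np.float64(-4.0)), (-30, np.float64(8.75), np.float64(-3.5)), (-15, np.float64(10.75), np.float64(-3.9)), (0, np.float64(10.5), np.float64(-4.3)), (15, np.float64(11.5), np.float64(-6.9)), (30, np.float64(11.5), np.float64(-5.4))]
fix [(-150, np.float64(11.75), np.float64(-5.7)), (-135, np.float64(11.5), np.float64(-6.3)), (-120, np.float64(10.5), np.float64(-6.5)), (-105, np.float64(10.0), np.float64(-5.7)), (-90, np.float64(10.0), np.float64(-5.8)), (-75, np.float64(11.0), np.float64(-6.9)), (-60, np.float64(12.0), np.float64(-5.3)), (-45, np.float64(14.25), np.float64(-3.8)), (-30, np.float64(12.25), np.float64(-4.7)), (-15, np.float64(11.75), np.float64(-2.6)), (0, np.float64(13.75), np.float64(-0.2)), (15, np.float64(13.25), np.float64(0.0)), (30, np.float64(15.75), np.float64(-0.2))]
```

```bash
python3 steer.py '[[-6,2,0.4,0,0.3],[-12,4,0.7,0,0.3],[-18,4,0.7,0,0.3],[-24,4,0.7,0,0.3],[-24,4,0.7,0,0.3]]';python3 steer.py '[[0,0,0,0,0.3],[0,0,0,0,0.3]]'
python3 - <<'E'
from h import *
ps=[];ds=[]
for k in range(5):
    p,d=viewer.read_camera("side"); ps.append(p.astype(float)); ds.append(d)
p=np.mean(ps,0).astype(np.uint8); d=np.median(ds,0).astype(np.float32)
np.savez("pics/side3.npz",p=p,d=d)
s=monitor.state(); print(s["eef_pos"],injamb(s["eef_pos"]),s["tcp_rot"])
yy,xx=np.mgrid[170:210,185:245]; xx,yy=xx.ravel(),yy.ravel()
J=injamb(atdepth("side",np.c_[xx,yy],d[yy,xx]))
for nm,b in(("leaf",(-40,-13.5,-20,18)),("fix-",(-13,13,-34,-18)),("fix+",(-13,13,10,34))):
    m=(J[:,0]>b[0])&(J[:,0]<b[1])&(J[:,1]>b[2])&(J[:,1]<b[3])&(abs(J[:,2])<15)&(d[yy,xx]>0)
    q=J[m]; fa=abs(q[:,1]-np.percentile(q[:,1],15))<3
    print(nm,m.sum(),"face y",np.median(q[fa,1]).round(1),fa.sum(),"x/z",np.percentile(q[fa][:,[0,2]],[3,97],axis=0).round(1).tolist())
cv2.imwrite("pics/m3.png",cv2.resize(p[155:215,170:250,::-1],None,fx=9,fy=9,interpolation=cv2.INTER_CUBIC))
E
```

```text
t: 6.05
eef_pos: [478.0, 148.8, 73.8]
tcp_rot: [-3.142, 0.002, -2.911]
ft_force: [-0.7, 0.5, -2.8]
opening: 0.583
grip_force: 30.0
t: 6.22
eef_pos: [476.2, 148.4, 73.4]
tcp_rot: [3.141, -0.0, -2.911]
ft_force: [0.7, 0.2, -4.0]
opening: 0.584
grip_force: 30.0
[476.27117591 148.43365917  73.52057119] [-5.70225668e+01  5.62994182e-02 -7.47942881e+00] [ 3.14153341e+00 -1.74073588e-05 -2.91142073e+00]
leaf 97 face y -11.5 54 x/z [[-35.3, -7.9], [-18.9, 11.6]]
fix- 99 face y -27.8 64 x/z [[-11.8, -9.7], [9.9, 10.7]]
fix+ 72 face y 13.4 41 x/z [[-11.2, -9.9], [9.3, 11.4]]
```

View pics/m3.png

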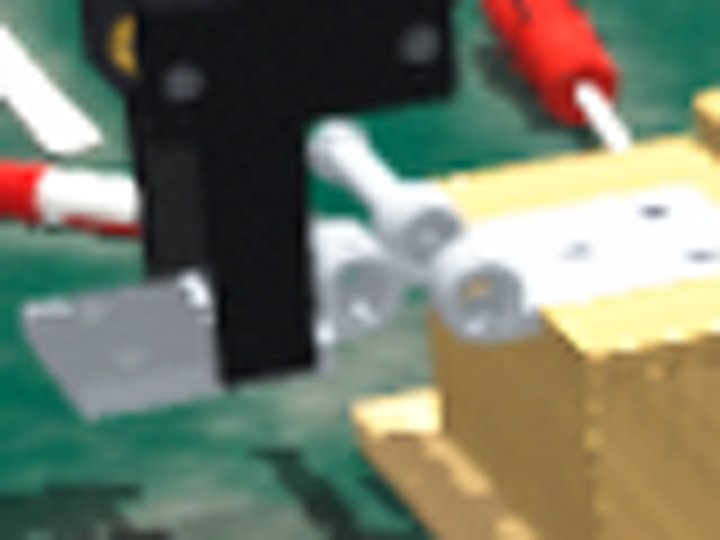

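The picture shows the held plate, its face at about (184,194), in front of the jamb. Its bore is at about (210,188) and the fixed near bore at (224,188), so the hinge is opened out flat. Next I'll check the leaf's level and relative height from plate depths and bore rays.

Run:
```python
from h import *
f=np.load("pics/side3.npz");p,d=f["p"],f["d"]
for px,y in(((210,187.6),-11.6),((224.1,187.8),-28)):
    r,o=rays("side",[px]); a,b=injamb(o),injamb(o+r[0]); t=(y-a[1])/(b-a)[1]; print("bore ray",(a+t*(b-a)).round(1))
yy,xx=np.mgrid[165:210,165:260]; xx,yy=xx.ravel(),yy.ravel()
J=injamb(atdepth("side",np.c_[xx,yy],d[yy,xx])); c=p[yy,xx].astype(int); ok=(d[yy,xx]>0)&(np.ptp(c,axis=1)<40)&(c.min(1)>90)
for nm,b in(("leaf",(-95,-68,-24,24)),("fixed",(18,62,-22,22))):
    m=ok&(J[:,0]>b[0])&(J[:,0]<b[1])&(J[:,1]>b[2])&(J[:,1]<b[3])&(abs(J[:,2]+3)<12)
    q=J[m]; 
    for _ in range(3):
        A=np.c_[q[:,:2]-q[:,:2].mean(0),np.ones(len(q))]; k=np.linalg.lstsq(A,q[:,2],rcond=None)[0]; e=q[:,2]-A@k; q=q[abs(e)<2.5*e.std()]
    print(nm,len(q),"slopes deg",np.degrees(k[:2]).round(2),"z",k[2].round(2),"at",q[:,:2].mean(0).round(1),"sd",e.std().round(2),"x rng",np.percentile(q[:,0],[0,100]).round(1),"y rng",np.percentile(q[:,1],[2,98]).round(1))
```

```text
bore ray [-26.3 -11.6   1.4]
bore ray [ -0.5 -28.    1.9]
leaf 98 slopes deg [ 0.12 -0.14] z -1.43 at [-81.3   0. ] sd 0.42 x rng [-94.5 -68.3] y rng [-22.8  22.9]
fixed 148 slopes deg [-0.21  0.15] z -1.94 at [40.1 -0.1] sd 0.42 x rng [18.  61.9] y rng [-20.5  21.5]
```

```bash
python3 steer.py '[[-4,0.2,0.5,0,0.3],[-8,0.2,0.5,0,0.3],[-11,0.2,0.5,0,0.3],[-13,0.2,0.5,0,0.3]]' && python3 steer.py '[[-2,0,0,0,0.3],[-4,0,0,0,0.3],[-6,0,0,0,0.3],[-6,0,0,0,0.3]]'
```

```text
t: 6.8
eef_pos: [489.6, 151.8, 73.0]
tcp_rot: [3.142, 0.0, -2.911]
ft_force: [0.3, -0.1, -2.7]
opening: 0.583
grip_force: 30.0
t: 7.13
eef_pos: [495.2, 153.1, 73.0]
tcp_rot: [3.142, 0.0, -2.911]
ft_force: [0.4, -0.2, -3.0]
opening: 0.588
grip_force: 30.0
```

No contact so far. I'll continue with the last 6.5 mm.

```bash
python3 steer.py '[[-2,0,0,0,0.3],[-4,0,0,0,0.3],[-5.5,0,0,0,0.3],[-6.5,0,0,0,0.3],[-6.5,0,0,0,0.3]]'
cat > look.py <<'E'
from h import *
import sys
ps=[];ds=[]
for k in range(6):
    p,d=viewer.read_camera("side"); ps.append(p.astype(float)); ds.append(d)
p=np.mean(ps,0).astype(np.uint8); d=np.median(ds,0).astype(np.float32); np.savez(f"pics/{sys.argv[1]}.npz",p=p,d=d)
s=monitor.state(); print("tcp in jamb",injamb(s["eef_pos"]).round(2),s["ft_force"].round(1),s["moment"].round(2))
yy,xx=np.mgrid[160:215,165:260]; xx,yy=xx.ravel(),yy.ravel()
J=injamb(atdepth("side",np.c_[xx,yy],d[yy,xx])); c=p[yy,xx].astype(int); ok=(d[yy,xx]>0)&(np.ptp(c,axis=1)<40)&(c.min(1)>90)
for nm,b in(("leaf",(-78,-42,-24,24)),("fixed",(18,62,-22,22))):
    m=ok&(J[:,0]>b[0])&(J[:,0]<b[1])&(J[:,1]>b[2])&(J[:,1]<b[3])&(abs(J[:,2]+3)<12); q=J[m]
    for _ in range(3):
        A=np.c_[q[:,:2]-q[:,:2].mean(0),np.ones(len(q))]; k=np.linalg.lstsq(A,q[:,2],rcond=None)[0]; e=q[:,2]-A@k; q=q[abs(e)<2.5*e.std()]
    print(nm,len(q),"slopes deg",np.degrees(k[:2]).round(2),"z",k[2].round(2),"at",q[:,:2].mean(0).round(1),"x rng",np.percentile(q[:,0],[0,100]).round(1))
cv2.imwrite(f"pics/{sys.argv[1]}.png",cv2.resize(p[160:210,180:250,::-1],None,fx=11,fy=11,interpolation=cv2.INTER_CUBIC))
E
python3 look.py m4
```

```text
t: 7.55
eef_pos: [501.4, 154.5, 73.0]
tcp_rot: [3.142, 0.0, -2.911]
ft_force: [-1.0, -1.3, -3.5]
opening: 0.581
grip_force: 30.0
tcp in jamb [-31.45   0.27  -8.  ] [-0.9 -0.  -3.1] [ 0.05  0.02 -0.06]
leaf 127 slopes deg [0.98 0.17] z -2.25 at [-57.8   0.3] x rng [-73.2 -42.4]
fixed 145 slopes deg [-0.25  0.18] z -1.97 at [40.3 -0.2] x rng [18.6 61.7]
```

View pics/m4.png

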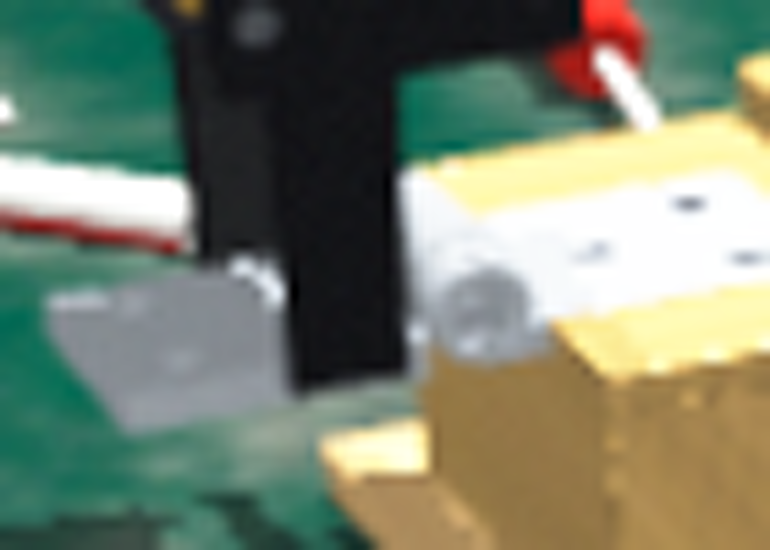

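The side view shows the knuckle seated between the fixed ones, with the bore centred at about (224,188) and the leaf level. Contact force is about zero. The x, y and z estimates from kinematics, depth and bore rays agree within 1 mm, so I'll hand in.

```bash
python3 steer.py '[[0,0,0,0,0.3],[0,0,0,0,0.3]]'; python3 -c "
from cell import env, viewer, monitor
print(env.job_done())"
```

```text
t: 8.02
eef_pos: [501.2, 154.5, 73.0]
tcp_rot: [3.142, 0.0, -2.911]
ft_force: [1.0, -0.0, -3.1]
opening: 0.583
grip_force: 30.0
the job is handed in; nothing more can be done
None
```

I handed the job in at about 8 s: leaf_one is held level and still with its knuckle in the jamb gap, the bores in line to within about 1 mm by my measurements, no contact force felt and a 30 N grip; the hand-in returned no verdict.

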